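# Stack two workpieces on risers to one marking height

## Robot

A 7-joint arm with a two-finger parallel gripper is mounted at the origin on a cart in front of the work surface, level with it; the furniture and walls round the work are solid. World frame = base frame: x ahead of the robot, y to its left, z up, the work surface at z = 0. Lengths are in m, angles in rad, forces in N, time in s.
With the tool pointing down it reaches from about 0.4 to 0.85 m from the base axis. Payload 10.4 kg.
Tool frame: the origin (TCP) lies at the centre of the arm's flange, where the gripper is bolted on; the fingertips stand 173 mm ahead of it and the grasp point (between the pads) lies 155 mm ahead of it; z points along the fingers, y is the line along which they close (so a half turn about z gives the same grasp; the last joint's range is limited). The gripper opens to 85 mm and grips with 20 to 120 N. Pads are 22 mm wide; open, the fingers measure 114 mm over their backs; the gripper's body (76 mm by 85 mm) begins 54 mm behind the grasp point. The pads swing forward as they close: fully open they stand 13 mm farther back than shut.
Start: joints at [-1.282, 0.332, -0.065, 1.46, 0.022, 1.35, -0.088], TCP at [0.192, 0.595, 0.405] pointing down, gripper open.
Joint ranges: [-2.6, 2.6], [-0.5, 2.12], [-1.47, 1.34], [0.16, 2.42], [-1.27, 4.41], [0.06, 2.06], [-2.6, 2.6]. Speed limits (rad/s): [2.22, 2.22, 2.79, 2.79, 3.14, 3.14, 3.14].

## Interface

Orientations are given as a unit quaternion [x, y, z, w].
In Python, from workcell import manip, viewer, finder gives the robot as it stands.
- The arm moves only by the tool arm_command, never from a script. Its argument "plan" is a list of rows, each an object with "dp": the shift along the tool's x, y, z in mm, a list of three; "spin": the turn about the tool's z in rad. A call has 1 to 5 rows; each row shifts and turns the commanded pose from where the row before left it, along the tool's axes as they then stand; what a row does not reach is not made up. A row lasts 1/10 s, in which the tool goes at most 50 mm and 8.59 degrees, less where a joint would pass 70% of its speed; a pose out of reach is approached as far as the arm can. A call is refused whole if a number of a shift passes 50 or a number of a turn 0.15, either way. A call with a gripper value outside its range is refused whole. "grip" is the closure, from -1 (fully open) to 1 (shut), set as the call begins (left out, the last holds). The fingers move at their own pace and stop on an object; "newtons" is the grip in N (left out, the last holds). Time passes only in rows, so rows that do not move let the fingers close. It gives the time, the measured TCP pose, the force, the opening and the grip force at its end, in the units of the state.
- manip.get_obs(): the state, without advancing time (a new reading comes with each control period).
- viewer.camera(name): name is "scene" or "top" or "wrist"; returns the picture (384x512x3 uint8, blue, green, red); there is no depth.
- viewer.camera_params(name): a dict with "vertical_fov" (degrees; the focal length in pixels is half the picture's height over the tangent of half this angle, whatever the lens; pixels are square), "cx", "cy" (the principal point, pixels), "k1" (the pictures are not rectified: a ray, as slopes to the right and down, at radius r is drawn at 1 + k1 r^2 times it, then the intrinsics apply), "R" (3x3) and "t" (3): a world point X has camera coordinates R X + t; the wrist camera has in their place "T_tool_cam" (4x4, takes a point from camera to tool coordinates, whose origin is the TCP and whose axes are the flange's). Camera axes: x right, y down, z forward; pixel columns grow to the right and rows downward; lengths in m; the calibration is good to about 2 mm. A picture is of the moment at which its call begins: read the wrist's pose just before it. camera_params takes no time and is no camera call.
- manip.hand_in(): hands the job in; it is judged then, once.
Trained networks look in the newest picture that a camera, given by its name, has taken for a name from the list of things; names that differ only in an ending like _2 or _b are one class to them, and where a whole thing is asked for, a point or a joint stands for the part that bears it (a point fixed in the world has none). Each returns a list of dicts, best first, with "score" (0 to 1); they miss things now and then, are a little off and sometimes report something else, mostly with a low value. They report only what shows in the picture. A call takes as long as a camera call. They do not tell look-alikes from the thing itself.
- finder.find_in(camera, thing): "position" ([x, y, z] in m, in world coordinates, good to about 4 mm: the middle of the surface that is visible of it).
The state is a dict: "clock": time; "joint_pos": joint angles; "joint_velocities": joint speeds; "tau": joint torques, N m; "position": TCP position; "ee_rot": TCP orientation; "ft_force": force on the tool from outside, world axes, zero at the start; "torque": the same for the moment, N m; "grip_width": opening from 0.0 (shut) to 1.0 (fully open); "grasp_force": force on a finger pad.
Only numpy, scipy, OpenCV 4.12 (cv2) and the standard library are available. Lean on these libraries where they do the work, as an engineer would, in place of code of your own. Each camera call takes 0.05 s, during which the arm holds its last target. There are 200 camera calls.

## Task

Set up two workpieces for laser marking so that both tops come to one height. On the round base plate stack the black riser, then the brass spacer, then the cream bush standing on top; on the square base plate stack the blue riser, then the white drilled block on top. Centre each piece on the one below it, leave both stacks standing free, and leave the hex key and the USB stick where they lie.

Things in the scene. Friction and masses are not known exactly. Their poses are not given: they have to be found in the camera images.
- round_plate: Round bare-aluminium base plate, 90 mm across, 8 mm thick, with three screw heads near its rim and a thin ring line; fixed to the worktop at a place that varies. Origin: centre of its underside; z up.
- square_plate: Square bare-aluminium base plate, 88 x 88 x 8 mm, a screw head in each corner, sides along its x and y; fixed to the worktop at a place that varies. Origin: centre of its underside; z up.
- black_riser: Loose black square block, 54 x 54 x 22 mm (z), four small dark dots on top, sides along its x and y, about 0.17 kg. Origin: centre of its underside; z up.
- brass_spacer: Loose brass-yellow square plate, 44 x 44 x 10 mm (z), four small dark dots on top, sides along its x and y, about 0.15 kg. Origin: centre of its underside; z up.
- blue_riser: Loose blue square block, 54 x 54 x 37 mm (z), four small dark dots on top, sides along its x and y, about 0.16 kg. Origin: centre of its underside; z up.
- bush: Loose cream plastic bush, a plain round tube standing upright, 24 mm across, 25 mm high, small hole down its middle, about 0.06 kg; grip it anywhere across its 24 mm. Origin: centre of its underside; z up.
- block: Loose white block with two dark drilled holes in its top, 30 mm (x) x 45 mm (y) x 20 mm (z), about 0.07 kg; grip it across its 30 mm width. Origin: centre of its underside; z up.
- hex_key: Bystander, to be left alone: dark grey L-shaped hex key, 26 mm (x) x 83 mm (y) x 7 mm (z), lying on the worktop left of the work. Origin: centre of its underside; z up.
- usb_stick: Bystander, to be left alone: small black USB stick with metal plug, 18 mm (x) x 52 mm (y) x 9 mm (z), lying on the worktop at the far side of the work. Origin: centre of its underside; z up.
There are look-alikes about, which are no part of the job. There is more than one size of the blue_riser; the one meant has the size given above.

How it is judged:
At the end, for the whole second after the job is handed in: Black riser on the round plate, brass spacer on it, bush on that; blue riser on the square plate, block on it: each flat (tilt under 0.08 rad), centred within 12 mm horizontally on the piece directly below and resting on it (3 mm), at rest and released (horizontal distance between black_riser and round_plate below 0.012 m and z of black_riser in the frame of round_plate between 0.005 and 0.011 m and angle between each of black_riser, brass_spacer, bush, blue_riser, block's own z axis and vertical below 0.08 rad and linear speed of each of black_riser, brass_spacer, bush, blue_riser, block below 0.02 m/s and angular speed of each of black_riser, brass_spacer, bush, blue_riser, block below 0.2 rad/s and horizontal distance between brass_spacer and black_riser below 0.012 m and z of brass_spacer in the frame of black_riser between 0.019 and 0.025 m and horizontal distance between bush and brass_spacer below 0.012 m and z of bush in the frame of brass_spacer between 0.007 and 0.013 m and horizontal distance between blue_riser and square_plate below 0.012 m and z of blue_riser in the frame of square_plate between 0.005 and 0.011 m and horizontal distance between block and blue_riser below 0.012 m and z of block in the frame of blue_riser between 0.034 and 0.04 m); the robot touches nothing.
It fails at once if the hex key is moved by more than 20 mm (distance of hex_key from where it was at the start of the episode above 0.02 m).
It fails at once if the USB stick is moved by more than 20 mm (distance of usb_stick from where it was at the start of the episode above 0.02 m).
It also fails if it takes over 109 s, if anything falls off the work surface, if the arm or the gripper's body presses on something with over 40 N, if the wrist force passes 120 N, or if a joint passes its speed limit or range.

## Working session

There is one attempt and no reset: what is moved stays moved. The work goes in short steps, Python scripts to look and compute and a tool call to move; the robot and the scene stay as the last step left them, time stands still between calls to the robot, and variables do not carry over. Pictures are saved under pics/ and viewed, at most 16 in all, crops included, and the job is handed in when it is done.

Besides the shell and the picture viewer there is one more tool, called after "Call:" in YAML: its name, and indented under it one key for each argument. arm_command: Moves the arm, as the interface text tells. Its arguments: {"type":"object","properties":{"plan":{"type":"array","items":{"type":"object","properties":{"dp":{"type":"array","items":{"type":"number"}},"spin":{"type":"number"}}}},"grip":{"type":"number"},"newtons":{"type":"number"}},"required":["plan"]}

```bash
mkdir -p pics; ls; cat > h.py <<'E'
from workcell import manip, viewer, finder
import numpy as np, cv2
from scipy.spatial.transform import Rotation as Ro
def par(name):
    p=viewer.camera_params(name)
    if 'R' in p: R=np.array(p['R']);t=np.array(p['t'])
    else:
        o=manip.get_obs();T=np.eye(4);T[:3,:3]=Ro.from_quat(o['ee_rot']).as_matrix();T[:3,3]=o['position']
        M=np.linalg.inv(T@np.array(p['T_tool_cam']));R=M[:3,:3];t=M[:3,3]
    f=192/np.tan(np.radians(p['vertical_fov'])/2)
    return dict(R=R,t=t,f=f,cx=p['cx'],cy=p['cy'],k1=p['k1'])
def proj(c,X):
    x=np.atleast_2d(X)@c['R'].T+c['t'];s=x[:,:2]/x[:,2:];s=s*(1+c['k1']*(s**2).sum(1,keepdims=True))
    return s*c['f']+[c['cx'],c['cy']]
def unproj(c,uv,z):
    uv=np.atleast_2d(np.array(uv,float));d=(uv-[c['cx'],c['cy']])/c['f'];s=d.copy()
    for _ in range(20): s=d/(1+c['k1']*(s**2).sum(1,keepdims=True))
    r=np.c_[s,np.ones(len(s))]@c['R'];o=-c['R'].T@c['t']
    return o+r*((z-o[2])/r[:,2])[:,None]
E
cat > a.py <<'E'
from h import *
o=manip.get_obs();print(o)
for n in('scene','top','wrist'):
    c=par(n);cv2.imwrite(f'pics/{n}0.png',viewer.camera(n));print(n,np.round(-c['R'].T@c['t'],3),np.round(c['R'][2],2),c['f'],c['k1'])
for n in('top','scene'):
  for t in 'round_plate square_plate black_riser brass_spacer blue_riser bush block hex_key usb_stick'.split():
    for d in finder.find_in(n,t)[:4]:
        print(n,t,round(d['score'],2),np.round(d['position'],3),np.round(proj(par(n),d['position'])[0]))
E
python3 a.py
```

```text
pics
{'clock': 0.0, 'joint_pos': array([-1.28163511,  0.33287827, -0.0647056 ,  1.4609245 ,  0.02160595,
        1.34986613, -0.08851519]), 'joint_velocities': array([-0.00177363,  0.00137532,  0.00067463,  0.00090543, -0.00167101,
       -0.00217174,  0.00020501]), 'tau': array([ 2.52261954e-03, -6.25455022e+01,  5.06555149e-02, -3.91601658e+01,
        1.62244798e-02,  1.00662623e-02, -4.32272338e-05]), 'position': array([0.1916651, 0.5947623, 0.4039198]), 'ee_rot': array([ 1.55244104e-01,  9.87875899e-01, -6.86225212e-04, -7.44373411e-05]), 'ft_force': array([-0.43708526,  0.44955606,  0.55486357]), 'torque': array([0.00207852, 0.02694184, 0.04631015]), 'grasp_force': 0.0, 'grip_width': 0.9965113227780797}
scene [ 0.052 -0.225  0.744] [ 0.55  0.37 -0.75] 471.1365737949585 -0.1729059128266769
top [0.542 0.099 0.903] [ 0.04  0.   -1.  ] 419.43179310876775 -0.09680724329658316
wrist [0.125 0.615 0.372] [ 0.26 -0.08 -0.96] 326.8789774274839 -0.08587797645570755
top round_plate 0.7 [0.446 0.265 0.019] [177. 253.]
top round_plate 0.61 [0.583 0.236 0.009] [192. 188.]
top square_plate 0.6
[... 452 characters left out ...]
p usb_stick 0.46 [0.705 0.028 0.005] [289. 132.]
scene round_plate 0.94 [0.58  0.238 0.004] [210. 172.]
scene square_plate 0.65 [ 0.6   -0.013  0.009] [316. 218.]
scene square_plate 0.18 [0.595 0.121 0.007] [259. 191.]
scene black_riser 0.68 [0.684 0.139 0.019] [275. 158.]
scene brass_spacer 0.89 [0.595 0.122 0.01 ] [258. 189.]
scene brass_spacer 0.26 [0.442 0.268 0.022] [155. 200.]
scene blue_riser 0.95 [ 0.625 -0.108  0.025] [366. 228.]
scene blue_riser 0.71 [0.506 0.127 0.039] [231. 206.]
scene bush 0.55 [ 0.505 -0.111  0.024] [337. 272.]
scene block 0.93 [0.438 0.268 0.022] [154. 201.]
scene hex_key 0.57 [0.55  0.358 0.007] [159. 156.]
scene usb_stick 0.74 [0.701 0.034 0.007] [320. 178.]
```

View pics/top0.png

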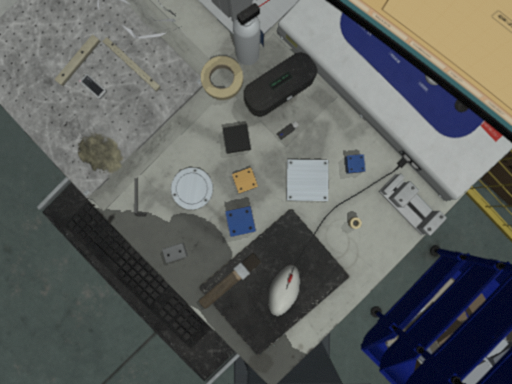

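View pics/scene0.png

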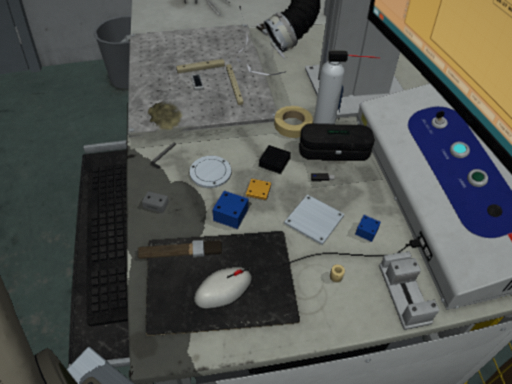

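The top view shows, at these pixels:
- big blue block (239,222) and a smaller blue block (355,163)
- black block (236,138), with a black case (280,84) and the USB stick (287,130) as other dark things
- brass (245,180)
- round plate (192,188) and square plate (307,180)
- white/grey block (174,254)
- bush (355,222), with the tape roll (222,77) as another cream ring
- hex key (137,196)

I choose the big blue one. Next I'll measure yaws by segmentation and check with a crop.

```bash
cat > seg.py <<'E'
from h import *
def mask(im,kind):
    h=cv2.cvtColor(im,cv2.COLOR_BGR2HSV)
    if kind=='blue': return cv2.inRange(h,(100,120,40),(125,255,255))
    if kind=='brass': return cv2.inRange(h,(8,100,120),(30,255,255))
    if kind=='black': return cv2.inRange(h,(0,0,0),(180,255,60))
    if kind=='cream': return cv2.inRange(h,(15,50,130),(35,255,255))
    if kind=='bright': return cv2.inRange(h,(0,0,185),(180,60,255))
def rect(im,c,kind,xy,z,r):
    """minAreaRect in world mm of blob nearest xy"""
    m=mask(im,kind); uv=proj(c,[xy[0],xy[1],z])[0]
    w=np.zeros_like(m); cv2.circle(w,tuple(int(v) for v in uv),r,255,-1); m&=w
    m=cv2.morphologyEx(m,cv2.MORPH_CLOSE,np.ones((5,5)))
    cs=max(cv2.findContours(m,cv2.RETR_EXTERNAL,cv2.CHAIN_APPROX_NONE)[0],key=cv2.contourArea)
    P=unproj(c,cs[:,0],z)[:,:2]*1000
    return cv2.minAreaRect(P.astype(np.float32)),len(cs)
E
cat > b.py <<'E'
from seg import *
for n in('top','scene'):
    im=cv2.imread(f'pics/{n}0.png');c=par(n)
    for nm,k,xy,z,r in[('bigblue','blue',(.511,.133),.037,30),('smallblue','blue',(.635,-.111),.025,22),('brass','brass',(.598,.12),.01,25),('black','black',(.686,.141),.022,25),('bush','cream',(.508,-.112),.025,15),('sq','bright',(.598,-.01),.008,38),('rd','bright',(.583,.236),.008,32),('block','bright',(.444,.266),.02,22)]:
        try:print(n,nm,rect(im,c,k,xy,z,r))
        except Exception as e:print(n,nm,'none')
im=cv2.imread('pics/top0.png')[110:275,145:375]
cv2.imwrite('pics/crop0.png',cv2.resize(im,None,fx=3.4,fy=3.4,interpolation=cv2.INTER_CUBIC))
E
python3 b.py
```

```text
top bigblue (((514.7277221679688, 130.91322326660156), (51.777862548828125, 50.654319763183594), 12.56943416595459), 92)
top smallblue (((637.3360595703125, -110.28598022460938), (34.742183685302734, 35.393009185791016), 6.048928260803223), 60)
top brass (((601.2865600585938, 123.1493148803711), (43.26728057861328, 42.503807067871094), 18.974769592285156), 70)
top black (((689.2217407226562, 141.220947265625), (56.213077545166016, 50.87702178955078), 9.916264533996582), 94)
top bush (((511.45037841796875, -109.98345184326172), (20.977266311645508, 21.216934204101562), 0.10743363946676254), 29)
top sq none
top rd (((544.6768188476562, 224.14447021484375), (0.0, 0.0), 0.0), 1)
top block none
scene bigblue (((502.6177673339844, 125.75740814208984), (74.94660186767578, 62.01441192626953), 12.419042587280273), 104)
scene smallblue (((626.3302001953125, -111.3688735961914), (52.26581573486328, 35.267547607421875), 5.904804229736328), 67)
scene brass (((598.492431640625, 124.45045471191406), (45.83256149291992, 43.2686767578125), 21.31251335144043), 68)
scene black (((678.9956665039062, 138.3347625732422), (71.80658721923828, 58.857933044433594), 9.403470039367676), 83)
scene bush (((509.51788330078125, -109.38936614990234), (25.213665008544922, 21.684762954711914), 28.949142456054688), 35)
scene sq none
scene rd none
scene block none
```

View pics/crop0.png

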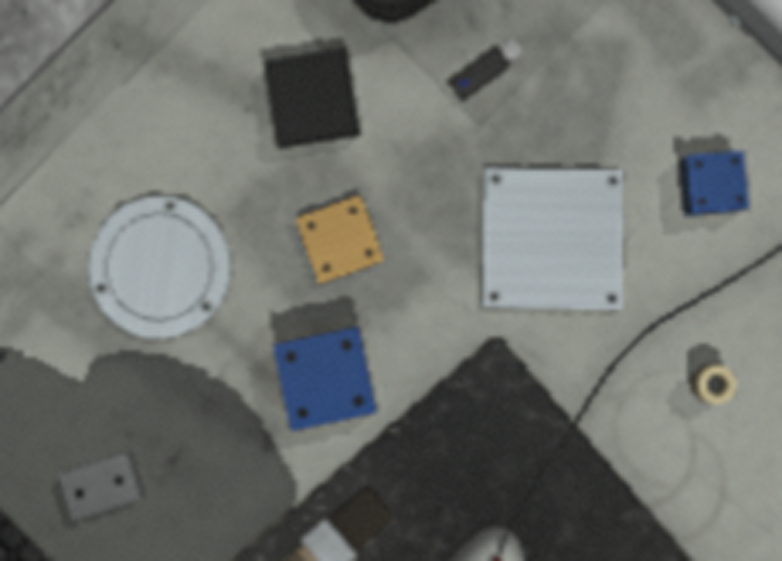

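Crop shows the big blue at about (325,378), the small blue at (715,182) (35 mm, rejected), black (312,95), brass (339,238), block (100,490), round plate (160,266) and square plate (553,238).

```bash
cat > plan.py <<'E'
import sys
from h import *
def plan(wps,step=45.,p=None,a=None,sp=.14):
    """wps: (x,y,z mm TCP, yaw deg of tool y mod 180 or None)"""
    o=manip.get_obs()
    if p is None:
        p=np.array(o['position'])*1000; y=Ro.from_quat(o['ee_rot']).as_matrix()[:,1]; a=np.arctan2(y[1],y[0])
    print('now',np.round(p,1),'a',round(np.degrees(a),1),'t',round(o['clock'],2))
    for w in wps:
        g=np.array(w[:3],float); ga=a if w[3] is None else np.radians(w[3])
        da=(ga-a) if (len(w)>4) else (ga-a+np.pi/2)%np.pi-np.pi/2
        n=max(1,int(np.ceil(max(np.linalg.norm(g-p)/step,abs(da)/sp))))
        for i in range(n):
            d=(g-p)/(n-i); s=-(da/n)
            ex=np.array([-np.sin(a),np.cos(a),0]);ey=np.array([np.cos(a),np.sin(a),0])
            L=np.array([round(d@ex),round(d@ey),round(-d[2])]); s=round(s,3)
            p=p+L[0]*ex+L[1]*ey-L[2]*np.array([0,0,1]); a-=s
            print('  {"dp":[%d,%d,%d],"spin":%g}'%(*L,s))
        print('  -> ',np.round(p,1),round(np.degrees(a),1))
if __name__=='__main__': plan(eval(sys.argv[1]),*[float(v) for v in sys.argv[2:3]])
E
python3 - <<'E'
from h import *
c=par('top')
def q(P,z):
    P=np.array(P)/3.4+[145,110]; X=unproj(c,P-.35,z)[:,:2]*1000; print(cv2.minAreaRect(X.astype(np.float32)))
q([(273,346),(356,328),(376,411),(290,430)],.037)
q([(57,488),(128,455),(143,495),(70,523)],.02)
q([(484,168),(622,168),(623,310),(482,308)],.008)
q([(160,193),(231,266),(160,339),(89,266)],.008)
E
python3 plan.py "[(490,120,370,102.6)]"
```

```text
((514.4013671875, 131.1116943359375), (51.9078369140625, 53.36335372924805), 12.936023712158203)
((444.1492919921875, 270.57501220703125), (26.42086410522461, 48.980194091796875), 21.618562698364258)
((602.4349975585938, -10.811904907226562), (89.67491912841797, 88.80079650878906), 0.390056312084198)
((583.4403076171875, 236.06698608398438), (65.97520446777344, 64.22856903076172), 45.04796600341797)
now [191.7 594.9 404.8] a 72.1 t 1.05
  {"dp":[-33,-28,3],"spin":-0.041}
  {"dp":[-32,-29,3],"spin":-0.041}
  {"dp":[-31,-30,3],"spin":-0.041}
  {"dp":[-29,-32,3],"spin":-0.041}
  {"dp":[-28,-33,3],"spin":-0.041}
  {"dp":[-27,-34,2],"spin":-0.041}
  {"dp":[-25,-35,3],"spin":-0.041}
  {"dp":[-24,-36,2],"spin":-0.041}
  {"dp":[-22,-37,3],"spin":-0.041}
  {"dp":[-21,-38,2],"spin":-0.041}
  {"dp":[-19,-38,3],"spin":-0.041}
  {"dp":[-18,-39,2],"spin":-0.041}
  {"dp":[-16,-40,3],"spin":-0.041}
  ->  [489.8 119.9 369.8] 102.7
```

Call:
arm_command:
  plan:
    - {"dp": [-33,-28,3],"spin": -0.041}
    - {"dp": [-32,-29,3],"spin": -0.041}
    - {"dp": [-31,-30,3],"spin": -0.041}
    - {"dp": [-29,-32,3],"spin": -0.041}
    - {"dp": [-28,-33,3],"spin": -0.041}
  grip: -1
  newtons: 40

```text
clock: 1.55
position: [0.307, 0.41, 0.3898]
ee_rot: [0.053, 0.999, 0.0, 0.0]
ft_force: [-0.3, 0.3, -0.5]
grip_width: 0.998
grasp_force: 0.0
```

Call:
arm_command:
  plan:
    - {"dp": [-27,-34,2],"spin": -0.041}
    - {"dp": [-25,-35,3],"spin": -0.041}
    - {"dp": [-24,-36,2],"spin": -0.041}
    - {"dp": [-22,-37,3],"spin": -0.041}
    - {"dp": [-21,-38,2],"spin": -0.041}

```text
clock: 2.05
position: [0.4215, 0.2268, 0.3778]
ee_rot: [-0.05, 0.999, 0.0, 0.0]
ft_force: [1.3, 0.9, 0.2]
grip_width: 1.001
grasp_force: 0.0
```

Call:
arm_command:
  plan:
    - {"dp": [-19,-38,3],"spin": -0.041}
    - {"dp": [-18,-39,2],"spin": -0.041}
    - {"dp": [-16,-40,3],"spin": -0.041}
    - {"dp": [0,0,0],"spin": 0}
    - {"dp": [0,0,0],"spin": 0}

```text
clock: 2.55
position: [0.4901, 0.1191, 0.3697]
ee_rot: [-0.109, 0.994, 0.0, -0.0]
ft_force: [-0.5, 0.6, -0.1]
grip_width: 0.999
grasp_force: 0.0
```

```bash
cat > wl.py <<'E'
from seg import *
import sys
n=sys.argv[1]
o=manip.get_obs();c=par('wrist');im=viewer.camera('wrist');cv2.imwrite(f'pics/{n}.png',im)
np.save(f'pics/{n}.npy',c,allow_pickle=True)
print(np.round(o['position'],4),'t',o['clock'])
for nm,k,xy,z,r in[('bigblue','blue',(.514,.131),.037,50),('brass','brass',(.601,.123),.01,45),('black','black',(.689,.141),.022,45)]:
    try:print(nm,rect(im,c,k,xy,z,r))
    except Exception as e:print(nm,'none')
E
python3 wl.py w1; python3 plan.py "[(490,120,370,102.6)]"
```

```text
[0.4901 0.1191 0.3697] t 2.55
bigblue (((508.5826110839844, 130.7900390625), (57.2647705078125, 51.97752380371094), 12.455321311950684), 213)
brass (((598.4586181640625, 123.34978485107422), (43.35791015625, 43.11662292480469), 20.235746383666992), 139)
black (((699.7462768554688, 146.97938537597656), (96.09114837646484, 116.63739013671875), 73.37740325927734), 273)
now [489.6 120.3 369.7] a 102.7 t 2.6
  {"dp":[0,0,0],"spin":0.001}
  ->  [489.6 120.3 369.7] 102.6
```

View pics/w1.png

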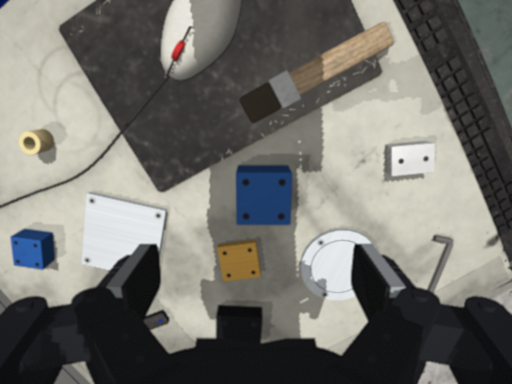

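The wrist view shows blue (264,198), brass (239,261), block (412,159), round plate (337,265), square plate (124,230), bush (36,142), black (239,325), hex key (440,260) and the USB stick (157,320). I'll triangulate the feature centres from top and wrist.

```bash
cat > tri.py <<'E'
from h import *
def ray(c,uv):
    A=unproj(c,uv,0)[0];o=-c['R'].T@c['t'];d=A-o;return o,d/np.linalg.norm(d)
def tri(c1,u1,c2,u2):
    M=np.zeros((3,3));b=np.zeros(3)
    for c,u in((c1,u1),(c2,u2)):
        o,d=ray(c,u);P=np.eye(3)-np.outer(d,d);M+=P;b+=P@o
    X=np.linalg.solve(M,b);e=[np.linalg.norm(proj(c,X)[0]-u) for c,u in((c1,u1),(c2,u2))]
    return np.round(X*1000,1),np.round(e,1)
E
python3 - <<'E'
from tri import *
t=par('top');w=np.load('pics/w1.npy',allow_pickle=True).item()
k=lambda u,v:np.array([u/3.4+145-.35,v/3.4+110-.35])
for n,a,b in[('blue',(324,379),(264,199)),('brass',(339.5,239),(240,261.5)),('block',(98.5,487),(413.5,159)),('bush',(715,384),(37,142)),('round',(160,266),(338,265)),('sq',(553,239),(124,231))]:
    print(n,*tri(t,k(*a),w,np.array(b)), np.round(unproj(t,k(*a),{'blue':.037,'brass':.01,'block':.02,'bush':.025}.get(n,.008))*1000,1)[0,:2],np.round(unproj(w,b,{'blue':.037,'brass':.01,'block':.02,'bush':.025}.get(n,.008))*1000,1)[0,:2])
im=cv2.imread('pics/w1.png')
a=cv2.resize(im[150:340,180:380],None,fx=4,fy=3.1,interpolation=cv2.INTER_CUBIC)
cv2.imwrite('pics/c1.png',a)
E
python3 plan.py "[(514,131,260,102.6),(514,131,180,102.6)]"
```

```text
blue [513.9 131.8  31.8] [0.3 0.7] [514.2 131. ] [512.2 132. ]
brass [601.5 124.3   2.6] [0.5 0.9] [601.1 123. ] [597.4 124.9]
block [444.6 271.5  18.9] [0.4 0.8] [445.4 270.9] [443.8 271.4]
bush [ 512.1 -114.4    4.2] [0.3 0.7] [ 512.3 -109.9] [ 507.  -100.4]
round [583.6 237.7  -0.6] [0.2 0.3] [583.3 236. ] [579.3 234.6]
sq [603.5 -15.2 -16.6] [0.4 0.8] [602.3 -11.2] [590.6  -7.8]
now [489.6 120.3 369.7] a 102.7 t 2.6
  {"dp":[-9,2,37],"spin":0}
  {"dp":[-9,2,36],"spin":0}
  {"dp":[-8,1,37],"spin":0}
  ->  [513.9 130.9 259.7] 102.7
  {"dp":[0,0,40],"spin":0.001}
  {"dp":[0,0,40],"spin":0.001}
  ->  [513.9 130.9 179.7] 102.5
```

View pics/c1.png

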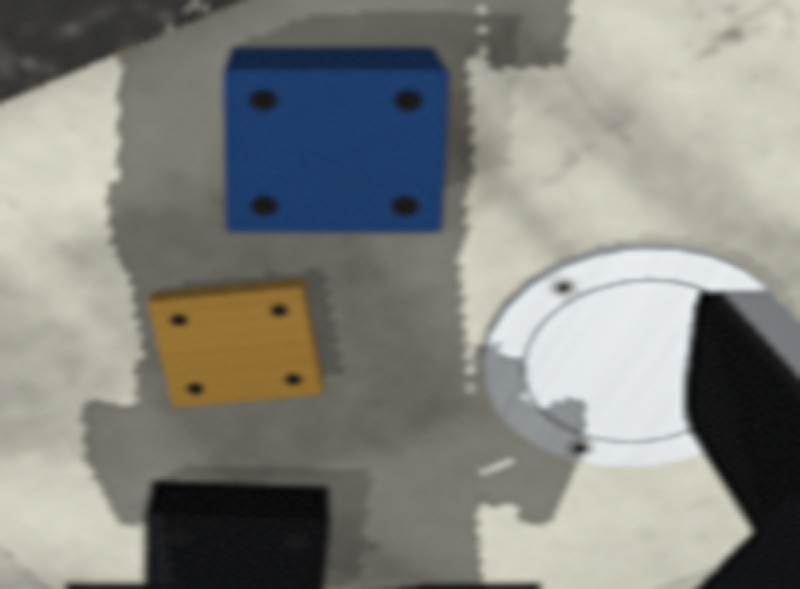

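The crop confirms the 54 mm blue block with dots at (263,100) and (407,205), square to the fingers. Descending on it.

Call:
arm_command:
  plan:
    - {"dp": [-9,2,37],"spin": 0}
    - {"dp": [-9,2,36],"spin": 0}
    - {"dp": [-7,2,37],"spin": 0}
    - {"dp": [0,0,30],"spin": 0}
    - {"dp": [0,0,30],"spin": 0}

```text
clock: 3.1
position: [0.5122, 0.133, 0.1984]
ee_rot: [-0.112, 0.994, 0.0, -0.0]
ft_force: [0.2, 0.1, 0.0]
grip_width: 0.998
grasp_force: 0.0
```

Call:
arm_command:
  plan:
    - {"dp": [0,0,10],"spin": 0}
    - {"dp": [0,0,10],"spin": 0}
    - {"dp": [0,0,0],"spin": 0}

```text
clock: 3.4
position: [0.5127, 0.1318, 0.1796]
ee_rot: [-0.111, 0.994, 0.0, -0.0]
ft_force: [-0.3, -0.6, 0.7]
grip_width: 1.001
grasp_force: 0.0
```

Call:
arm_command:
  plan:
    - {"dp": [0,0,0],"spin": 0}
    - {"dp": [0,0,0],"spin": 0}
    - {"dp": [0,0,0],"spin": 0}
    - {"dp": [0,0,0],"spin": 0}
    - {"dp": [0,0,0],"spin": 0}
  grip: 1
  newtons: 40

```text
clock: 3.9
position: [0.5134, 0.1314, 0.181]
ee_rot: [-0.11, 0.994, 0.0, 0.001]
ft_force: [-1.2, 0.0, 7.4]
grip_width: 0.626
grasp_force: 42.5
```

Call:
arm_command:
  plan:
    - {"dp": [0,0,0],"spin": 0}
    - {"dp": [0,0,0],"spin": 0}
    - {"dp": [0,0,0],"spin": 0}

```text
clock: 4.2
position: [0.5134, 0.1315, 0.181]
ee_rot: [-0.11, 0.994, 0.0, 0.001]
ft_force: [-1.9, -1.3, 6.5]
grip_width: 0.623
grasp_force: 42.5
```

```bash
python3 plan.py "[(513,131,240,102.6),(602,-11,240,90),(602,-11,191,90)]" 40
```

```text
now [513.4 131.5 181. ] a 102.7 t 4.2
  {"dp":[0,0,-30],"spin":0.001}
  {"dp":[0,0,-29],"spin":0.001}
  ->  [513.4 131.5 240. ] 102.6
  {"dp":[-11,-32,0],"spin":0.044}
  {"dp":[-13,-31,0],"spin":0.044}
  {"dp":[-14,-31,0],"spin":0.044}
  {"dp":[-15,-30,0],"spin":0.044}
  {"dp":[-16,-29,0],"spin":0.044}
  ->  [602.  -11.4 240. ] 89.9
  {"dp":[0,0,24],"spin":-0}
  {"dp":[0,0,25],"spin":-0}
  ->  [602.  -11.4 191. ] 89.9
```

Call:
arm_command:
  plan:
    - {"dp": [0,0,-30],"spin": 0}
    - {"dp": [0,0,-29],"spin": 0}
    - {"dp": [-11,-32,0],"spin": 0.044}
    - {"dp": [-13,-31,0],"spin": 0.044}
    - {"dp": [-14,-31,0],"spin": 0.044}

```text
clock: 4.7
position: [0.5674, 0.0446, 0.2395]
ee_rot: [-0.044, 0.999, 0.0, 0.001]
ft_force: [0.2, 0.4, -2.8]
grip_width: 0.626
grasp_force: 43.7
```

Call:
arm_command:
  plan:
    - {"dp": [-15,-30,0],"spin": 0.044}
    - {"dp": [-16,-29,0],"spin": 0.044}
    - {"dp": [0,0,0],"spin": 0}
    - {"dp": [0,0,0],"spin": 0}
    - {"dp": [0,0,0],"spin": 0}

```text
clock: 5.2
position: [0.6014, -0.0104, 0.2386]
ee_rot: [-0.001, 1.0, 0.0, -0.0]
ft_force: [-0.1, 0.8, -2.3]
grip_width: 0.626
grasp_force: 43.7
```

```bash
cat > snap.py <<'E'
from h import *
import sys
n=sys.argv[1]
c=par('wrist');im=viewer.camera('wrist');np.save(f'pics/{n}.npy',c,allow_pickle=True)
cv2.imwrite(f'pics/{n}.png',im);cv2.imwrite(f'pics/{n}t.png',viewer.camera('top'));print(manip.get_obs()['position'],manip.get_obs()['clock'])
E
python3 snap.py w2;  python3 plan.py "[(602,-11,191,90)]" 25
```

```text
[ 0.60145035 -0.01015033  0.23871836] 5.3
now [601.5 -10.2 238.7] a 90.2 t 5.3
  {"dp":[0,0,24],"spin":0.002}
  {"dp":[-1,-1,24],"spin":0.002}
  ->  [602.5 -11.1 190.7] 90.0
```

View pics/w2.png

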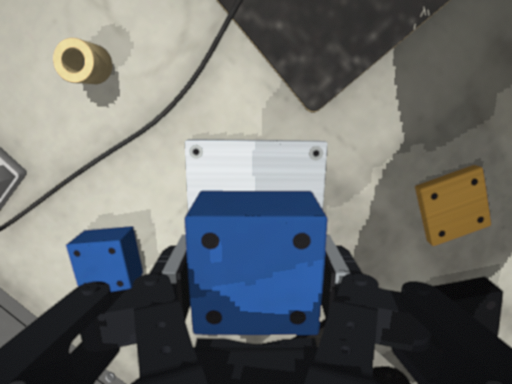

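The held blue riser (256,265) is centred in columns over the plate, whose edge corners are (186,141) and (327,141). I'll check that edge numerically.

```bash
python3 - <<'E'
from tri import *
w=np.load('pics/w2.npy',allow_pickle=True).item();t=par('top')
print(unproj(w,[(186,141),(327,141)],.008)*1000)
# screws: wrist vs top
k=lambda u,v:np.array([u/3.4+145-.35,v/3.4+110-.35])
print(tri(t,k(611,298),w,np.array([196,152.])),tri(t,k(494,296),w,np.array([316,153.])))
print('bush',tri(t,k(715,384),w,np.array([72.5,61])),'brass',tri(t,k(339.5,239),w,np.array([454.5,207])))
E
```

```text
[[557.02381392 -53.28288157   8.        ]
 [556.85528048  32.73187857   8.        ]]
(array([565.7, -49.8,  -4.1]), array([0.1, 0.2])) (array([565.3,  26.1,   7. ]), array([0.4, 1.5]))
bush (array([ 511.7, -109.3,   26.8]), array([0.3, 1.3])) brass (array([600.9, 123.4,   5.3]), array([0.2, 0.7]))
```

Call:
arm_command:
  plan:
    - {"dp": [0,0,24],"spin": 0}
    - {"dp": [0,0,15],"spin": 0}
    - {"dp": [0,0,8],"spin": 0}
    - {"dp": [0,0,0],"spin": 0}
    - {"dp": [0,0,0],"spin": 0}

```text
clock: 5.8
position: [0.6019, -0.0114, 0.192]
ee_rot: [-0.001, 1.0, 0.0, 0.0]
ft_force: [1.3, 0.4, -2.2]
grip_width: 0.628
grasp_force: 43.8
```

Call:
arm_command:
  plan:
    - {"dp": [0,0,1],"spin": 0}
    - {"dp": [0,0,0],"spin": 0}

```text
clock: 6.0
position: [0.602, -0.0114, 0.1912]
ee_rot: [-0.001, 1.0, 0.0, 0.0]
ft_force: [-0.2, 0.1, -1.8]
grip_width: 0.628
grasp_force: 43.8
```

Call:
arm_command:
  plan:
    - {"dp": [0,0,1],"spin": 0}
    - {"dp": [0,0,1],"spin": 0}
    - {"dp": [0,0,0],"spin": 0}

```text
clock: 6.3
position: [0.6019, -0.0114, 0.1891]
ee_rot: [-0.001, 1.0, 0.0, 0.0]
ft_force: [-1.3, -0.2, 3.0]
grip_width: 0.627
grasp_force: 44.1
```

Call:
arm_command:
  plan:
    - {"dp": [0,0,0],"spin": 0}
    - {"dp": [0,0,0],"spin": 0}
    - {"dp": [0,0,0],"spin": 0}
    - {"dp": [0,0,0],"spin": 0}
    - {"dp": [0,0,0],"spin": 0}
  grip: -1

```text
clock: 6.8
position: [0.6018, -0.0114, 0.1886]
ee_rot: [-0.001, 1.0, 0.0, -0.0]
ft_force: [0.1, 0.1, 0.2]
grip_width: 0.999
grasp_force: 0.0
```

Call:
arm_command:
  plan:
    - {"dp": [0,0,-15],"spin": 0}
    - {"dp": [0,0,-40],"spin": 0}
    - {"dp": [0,0,-30],"spin": 0}

```text
clock: 7.1
position: [0.6019, -0.0117, 0.2764]
ee_rot: [-0.0, 1.0, -0.0, 0.001]
ft_force: [0.4, 0.4, 0.1]
grip_width: 1.0
grasp_force: 0.0
```

```bash
python3 plan.py "[(470,240,276,24)]" 40
```

```text
now [601.9 -11.7 276.4] a 90.0 t 7.1
  {"dp":[15,28,0],"spin":0.128}
  {"dp":[18,26,0],"spin":0.128}
  {"dp":[21,23,0],"spin":0.128}
  {"dp":[24,21,0],"spin":0.128}
  {"dp":[26,17,0],"spin":0.128}
  {"dp":[29,14,0],"spin":0.128}
  {"dp":[30,10,0],"spin":0.128}
  {"dp":[31,6,0],"spin":0.128}
  {"dp":[31,2,0],"spin":0.128}
  ->  [470.3 239.9 276.4] 24.0
```

Call:
arm_command:
  plan:
    - {"dp": [15,28,0],"spin": 0.128}
    - {"dp": [18,26,0],"spin": 0.128}
    - {"dp": [21,23,0],"spin": 0.128}
    - {"dp": [24,21,0],"spin": 0.128}
    - {"dp": [26,17,0],"spin": 0.128}

```text
clock: 7.6
position: [0.5283, 0.1292, 0.2749]
ee_rot: [0.317, 0.949, 0.001, 0.0]
ft_force: [-0.0, 0.8, 0.3]
grip_width: 1.0
grasp_force: 0.0
```

Call:
arm_command:
  plan:
    - {"dp": [29,14,0],"spin": 0.128}
    - {"dp": [30,10,0],"spin": 0.128}
    - {"dp": [31,6,0],"spin": 0.128}
    - {"dp": [31,2,0],"spin": 0.128}
    - {"dp": [0,0,0],"spin": 0}

```text
clock: 8.1
position: [0.4681, 0.2443, 0.2746]
ee_rot: [0.544, 0.839, 0.001, -0.001]
ft_force: [0.8, 0.4, -0.7]
grip_width: 1.0
grasp_force: 0.0
```

Call:
arm_command:
  plan:
    - {"dp": [0,0,0],"spin": 0}
    - {"dp": [0,0,0],"spin": 0}

```text
clock: 8.3
position: [0.4707, 0.2391, 0.2743]
ee_rot: [0.544, 0.839, 0.0, 0.0]
ft_force: [-0.4, 0.1, -0.2]
grip_width: 1.004
grasp_force: 0.0
```

```bash
python3 snap.py w3;  python3 plan.py "[(444,271,178,24)]" 40
```

```text
[0.4707174  0.23890747 0.27401541] 8.4
now [470.7 238.9 274. ] a 24.0 t 8.4
  {"dp":[13,-4,32],"spin":-0}
  {"dp":[14,-4,32],"spin":-0}
  {"dp":[13,-3,32],"spin":-0}
  ->  [444.4 271.  178. ] 24.0
```

View pics/w3.png

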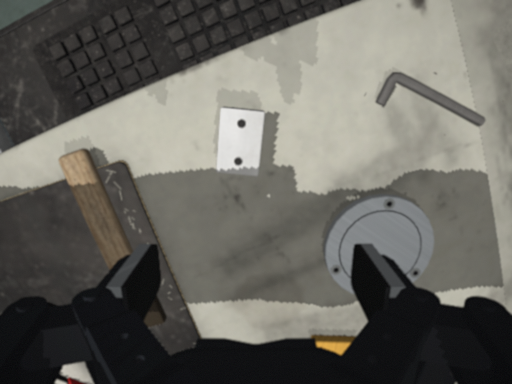

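```bash
python3 - <<'E'
from tri import *
w=np.load('pics/w3.npy',allow_pickle=True).item();t=par('top')
H=unproj(w,[(241,124),(238,161)],.02)*1000;print(H,H.mean(0));d=H[1]-H[0];print(np.degrees(np.arctan2(d[1],d[0]))+90)
k=lambda u,v:np.array([u/3.4+145-.35,v/3.4+110-.35])
print(tri(t,k(98.5,487),w,H.mean(0)[:2]*0+[239.5,142.5]))
C=unproj(w,[(219,107),(265,111),(260,175),(217,169)],.02)*1000;print(cv2.minAreaRect(C[:,:2].astype(np.float32)))
print('round',unproj(w,[(381,244)],.008)*1000,unproj(w,[(325,242),(434,242)],.008)*1000)
print(viewer.camera_params('wrist'))
E
```

```text
[[440.65077833 282.92886008  20.        ]
 [448.78450732 258.92892673  20.        ]] [444.71764282 270.9288934   20.        ]
18.721844305751475
(array([445. , 271. ,  18.7]), array([0.1, 0.5]))
((444.7886962890625, 271.6682434082031), (30.664915084838867, 44.275108337402344), 19.892730712890625)
round [[579.0520847  241.67388045   8.        ]] [[536.8983473  225.22639035   8.        ]
 [618.83890311 260.61644059   8.        ]]
{'vertical_fov': 60.857681809110574, 'cx': 255.38403444964342, 'cy': 190.99678901462227, 'k1': -0.08587797645570755, 'T_tool_cam': array([[-4.63962242e-04, -9.61594498e-01, -2.74473689e-01,
         6.90316523e-02],
       [ 9.99999791e-01, -3.22775588e-04, -5.59554238e-04,
         5.34505519e-05],
       [ 4.49470870e-04, -2.74473892e-01,  9.61594447e-01,
         3.17177609e-02],
       [ 0.00000000e+00,  0.00000000e+00,  0.00000000e+00,
         1.00000000e+00]])}
```

Call:
arm_command:
  plan:
    - {"dp": [20,-5,30],"spin": 0}
    - {"dp": [20,-5,26],"spin": 0}
    - {"dp": [0,0,10],"spin": 0.08}
    - {"dp": [0,0,15],"spin": 0}
    - {"dp": [0,0,10],"spin": 0}
  grip: -0.2

```text
clock: 8.9
position: [0.4449, 0.2718, 0.1818]
ee_rot: [0.577, 0.816, -0.0, 0.0]
ft_force: [-0.5, -0.0, -0.2]
grip_width: 0.6
grasp_force: 0.0
```

Call:
arm_command:
  plan:
    - {"dp": [0,0,5],"spin": 0}
    - {"dp": [0,0,0],"spin": 0}

```text
clock: 9.1
position: [0.4448, 0.2721, 0.1774]
ee_rot: [0.577, 0.816, -0.0, -0.0]
ft_force: [-0.3, -0.1, -0.1]
grip_width: 0.6
grasp_force: 0.0
```

Call:
arm_command:
  plan:
    - {"dp": [0,0,0],"spin": 0}
    - {"dp": [0,0,0],"spin": 0}
    - {"dp": [0,0,0],"spin": 0}
    - {"dp": [0,0,0],"spin": 0}
    - {"dp": [0,0,0],"spin": 0}
  grip: 1

```text
clock: 9.6
position: [0.4451, 0.2727, 0.1785]
ee_rot: [0.577, 0.817, 0.001, 0.0]
ft_force: [-0.5, -1.0, 5.9]
grip_width: 0.341
grasp_force: 40.8
```

```bash
python3 plan.py "[(445,271,290,20),(602,-11,290,90)]" 40
```

```text
now [445.1 272.7 178.5] a 19.5 t 9.6
  {"dp":[-1,0,-37],"spin":-0.003}
  {"dp":[0,0,-37],"spin":-0.003}
  {"dp":[-1,-1,-38],"spin":-0.003}
  ->  [444.8 270.5 290.5] 20.0
  {"dp":[-35,6,0],"spin":-0.136}
  {"dp":[-36,1,0],"spin":-0.136}
  {"dp":[-36,-4,0],"spin":-0.136}
  {"dp":[-35,-9,0],"spin":-0.136}
  {"dp":[-33,-13,0],"spin":-0.136}
  {"dp":[-31,-18,0],"spin":-0.136}
  {"dp":[-28,-22,0],"spin":-0.136}
  {"dp":[-25,-25,0],"spin":-0.136}
  {"dp":[-22,-29,0],"spin":-0.136}
  ->  [602.5 -10.9 290.5] 90.1
```

Call:
arm_command:
  plan:
    - {"dp": [0,0,-37],"spin": 0}
    - {"dp": [0,0,-37],"spin": 0}
    - {"dp": [-1,0,-37],"spin": 0}
    - {"dp": [-35,6,0],"spin": -0.136}
    - {"dp": [-36,1,0],"spin": -0.136}

```text
clock: 10.1
position: [0.4799, 0.2094, 0.2901]
ee_rot: [0.458, 0.889, 0.001, 0.0]
ft_force: [0.1, -0.6, -1.3]
grip_width: 0.341
grasp_force: 40.1
```

Call:
arm_command:
  plan:
    - {"dp": [-36,-4,0],"spin": -0.136}
    - {"dp": [-35,-9,0],"spin": -0.136}
    - {"dp": [-33,-13,0],"spin": -0.136}
    - {"dp": [-31,-18,0],"spin": -0.136}
    - {"dp": [-28,-22,0],"spin": -0.136}

```text
clock: 10.6
position: [0.5658, 0.0504, 0.2888]
ee_rot: [0.136, 0.991, 0.0, -0.0]
ft_force: [0.3, -0.6, 0.0]
grip_width: 0.34
grasp_force: 40.1
```

Call:
arm_command:
  plan:
    - {"dp": [-25,-25,0],"spin": -0.136}
    - {"dp": [-22,-29,0],"spin": -0.136}
    - {"dp": [0,0,0],"spin": 0}
    - {"dp": [0,0,0],"spin": 0}
    - {"dp": [0,0,0],"spin": 0}

```text
clock: 11.1
position: [0.5999, -0.01, 0.2885]
ee_rot: [0.003, 1.0, 0.0, -0.0]
ft_force: [-0.2, -0.7, -0.7]
grip_width: 0.338
grasp_force: 40.1
```

```bash
python3 snap.py w4;  python3 plan.py "[(602,-11,260,90)]" 40
```

```text
[ 0.59986809 -0.00966002  0.28864109] 11.2
now [599.9  -9.7 288.6] a 89.7 t 11.2
  {"dp":[-2,-1,29],"spin":-0.005}
  ->  [601.9 -10.7 259.6] 90.0
```

View pics/w4.png

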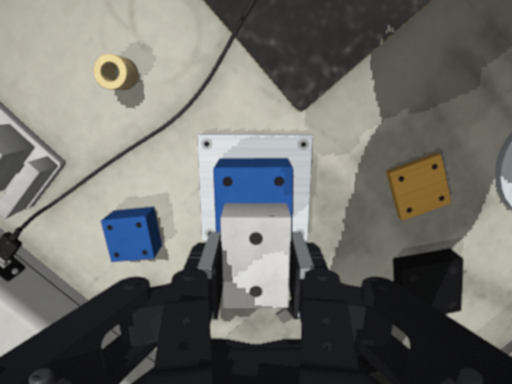

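The held block (256,265) is aligned over the blue riser (dots 227/287, row 181). Lowering.

Call:
arm_command:
  plan:
    - {"dp": [-2,-1,30],"spin": 0}
    - {"dp": [0,0,20],"spin": 0}
    - {"dp": [0,0,10],"spin": 0}
    - {"dp": [0,0,2],"spin": 0}
    - {"dp": [0,0,0],"spin": 0}

```text
clock: 11.7
position: [0.6023, -0.0118, 0.2272]
ee_rot: [0.003, 1.0, 0.0, 0.0]
ft_force: [0.5, -0.1, -0.9]
grip_width: 0.34
grasp_force: 40.1
```

Call:
arm_command:
  plan:
    - {"dp": [0,0,1],"spin": 0}
    - {"dp": [0,0,1],"spin": 0}
    - {"dp": [0,0,0],"spin": 0}

```text
clock: 12.0
position: [0.6023, -0.0121, 0.2251]
ee_rot: [0.003, 1.0, 0.0, 0.0]
ft_force: [0.1, -0.9, -0.2]
grip_width: 0.339
grasp_force: 40.1
```

Contact is expected near 223.5 mm.

Call:
arm_command:
  plan:
    - {"dp": [0,0,1],"spin": 0}
    - {"dp": [0,0,1],"spin": 0}
    - {"dp": [0,0,0],"spin": 0}

```text
clock: 12.3
position: [0.6023, -0.0122, 0.2235]
ee_rot: [0.003, 1.0, 0.0, 0.0]
ft_force: [-5.0, 0.7, 8.0]
grip_width: 0.342
grasp_force: 41.0
```

Call:
arm_command:
  plan:
    - {"dp": [0,0,0],"spin": 0}
    - {"dp": [0,0,0],"spin": 0}
    - {"dp": [0,0,0],"spin": 0}
    - {"dp": [0,0,0],"spin": 0}
    - {"dp": [0,0,0],"spin": 0}
  grip: -1

```text
clock: 12.8
position: [0.6021, -0.0121, 0.2226]
ee_rot: [0.003, 1.0, 0.0, -0.0]
ft_force: [-0.2, 0.2, 0.3]
grip_width: 0.999
grasp_force: 0.0
```

Call:
arm_command:
  plan:
    - {"dp": [0,0,-15],"spin": 0}
    - {"dp": [0,0,-40],"spin": 0}
    - {"dp": [0,0,-30],"spin": 0}

```text
clock: 13.1
position: [0.6023, -0.0124, 0.3105]
ee_rot: [0.004, 1.0, -0.0, 0.001]
ft_force: [0.6, -0.6, 0.5]
grip_width: 1.001
grasp_force: 0.0
```

```bash
python3 plan.py "[(670,130,300,100)]" 40
```

```text
now [602.3 -12.4 310.5] a 89.6 t 13.1
  {"dp":[-17,36,3],"spin":-0.045}
  {"dp":[-18,35,2],"spin":-0.045}
  {"dp":[-20,34,3],"spin":-0.045}
  {"dp":[-21,33,2],"spin":-0.045}
  ->  [669.9 130.1 300.5] 99.9
```

Call:
arm_command:
  plan:
    - {"dp": [-17,36,3],"spin": -0.045}
    - {"dp": [-18,35,2],"spin": -0.045}
    - {"dp": [-20,34,3],"spin": -0.045}
    - {"dp": [-21,33,2],"spin": -0.045}
    - {"dp": [0,0,0],"spin": 0}

```text
clock: 13.6
position: [0.6703, 0.1373, 0.2978]
ee_rot: [-0.091, 0.996, 0.001, 0.0]
ft_force: [0.4, 0.7, -0.7]
grip_width: 1.003
grasp_force: 0.0
```

Call:
arm_command:
  plan:
    - {"dp": [0,0,0],"spin": 0}
    - {"dp": [0,0,0],"spin": 0}

```text
clock: 13.8
position: [0.6698, 0.129, 0.2985]
ee_rot: [-0.086, 0.996, -0.0, 0.0]
ft_force: [0.1, -0.4, 0.3]
grip_width: 1.001
grasp_force: 0.0
```

```bash
python3 snap.py w5;  python3 plan.py "[(689,141,178,100)]" 40
```

```text
[0.66969864 0.12879403 0.29844754] 13.9
now [669.7 128.8 298.4] a 99.8 t 13.9
  {"dp":[-5,2,30],"spin":-0.001}
  {"dp":[-5,2,30],"spin":-0.001}
  {"dp":[-6,2,30],"spin":-0.001}
  {"dp":[-5,3,30],"spin":-0.001}
  ->  [688.8 141.3 178.4] 100.0
```

View pics/w5.png

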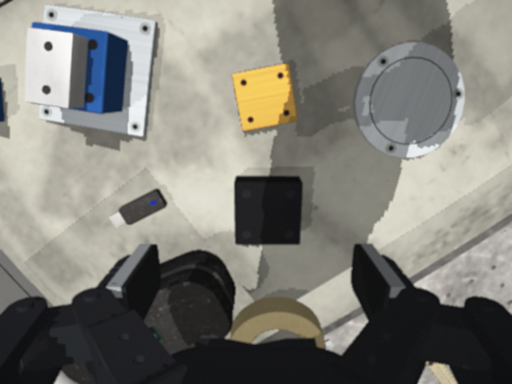

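The black riser is at (267,215) and square to the fingers. The case (190,290) and tape (277,320) lie beyond it, the USB stick at (140,207), and the block sits on blue at (60,65). Checking the numbers.

```bash
python3 - <<'E'
from tri import *
w=np.load('pics/w5.npy',allow_pickle=True).item()
C=unproj(w,[(236,184),(301,184),(300,243),(236,244)],.022)*1000;print(C.round(1),C.mean(0),cv2.minAreaRect(C[:,:2].astype(np.float32)))
k=lambda u,v:np.array([u/3.4+145-.35,v/3.4+110-.35])
print(tri(par('top'),k(312,95),w,np.array([268,215.])))
print('case',(unproj(w,[(190,252),(230,265),(235,290)],.05)*1000).round())
print('tape',(unproj(w,[(270,300)],.02)*1000).round())
print('round',(unproj(w,[(411,99),(409,41),(408,158),(356,100),(464,95)],.008)*1000).round(1))
im=cv2.imread('pics/w5.png');g=im[165:260,220:315].max(2)
cv2.imwrite('pics/c5.png',cv2.resize(np.clip(im[165:260,220:315].astype(float)*3,0,255).astype(np.uint8),None,fx=5,fy=5))
E
```

```text
[[667.4 112.5  22. ]
 [658.8 162.1  22. ]
 [707.8 171.8  22. ]
 [717.6 120.2  22. ]] [687.89444731 141.64730884  22.        ] ((687.7589721679688, 141.30108642578125), (50.78143310546875, 52.44685745239258), 10.691429138183594)
(array([691. , 141.6,  14.8]), array([0.3, 0.8]))
case [[717.  87.  50.]
 [722. 118.  50.]
 [742. 125.  50.]]
tape [[767. 158.  20.]]
round [[579.9 236.1   8. ]
 [538.6 223.1   8. ]
 [625.5 247.    8. ]
 [588.9 193.2   8. ]
 [568.  278.6   8. ]]
```

View pics/c5.png

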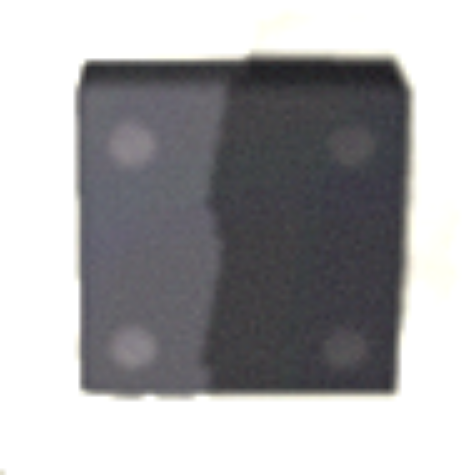

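```bash
python3 plan.py "[(680,140,215,100),(680,140,177,100)]" 30
```

```text
now [669.7 128.8 298.4] a 99.8 t 13.9
  {"dp":[-4,3,28],"spin":-0.001}
  {"dp":[-4,3,28],"spin":-0.001}
  {"dp":[-4,3,27],"spin":-0.001}
  ->  [680.  139.7 215.4] 100.0
  {"dp":[0,0,19],"spin":-0}
  {"dp":[0,0,19],"spin":-0}
  ->  [680.  139.7 177.4] 100.0
```

Call:
arm_command:
  plan:
    - {"dp": [-4,3,28],"spin": 0}
    - {"dp": [-4,3,28],"spin": 0}
    - {"dp": [-4,3,27],"spin": 0}
    - {"dp": [0,0,10],"spin": 0}
    - {"dp": [0,0,5],"spin": 0}
  grip: -0.6

```text
clock: 14.4
position: [0.6798, 0.1405, 0.1992]
ee_rot: [-0.086, 0.996, -0.0, -0.001]
ft_force: [0.3, 0.4, 0.4]
grip_width: 0.801
grasp_force: 0.0
```

Call:
arm_command:
  plan:
    - {"dp": [0,0,5],"spin": 0}
    - {"dp": [0,0,5],"spin": 0}
    - {"dp": [0,0,5],"spin": 0}

```text
clock: 14.7
position: [0.6803, 0.1412, 0.1855]
ee_rot: [-0.086, 0.996, 0.0, 0.001]
ft_force: [0.3, 0.5, 0.2]
grip_width: 0.799
grasp_force: 0.0
```

Call:
arm_command:
  plan:
    - {"dp": [0,0,4],"spin": 0}
    - {"dp": [0,0,4],"spin": 0}
    - {"dp": [0,0,0],"spin": 0}

```text
clock: 15.0
position: [0.6798, 0.1413, 0.1761]
ee_rot: [-0.087, 0.996, -0.0, -0.0]
ft_force: [0.1, -0.6, -0.2]
grip_width: 0.801
grasp_force: 0.0
```

Call:
arm_command:
  plan:
    - {"dp": [0,0,0],"spin": 0}
    - {"dp": [0,0,0],"spin": 0}
    - {"dp": [0,0,0],"spin": 0}
    - {"dp": [0,0,0],"spin": 0}
    - {"dp": [0,0,0],"spin": 0}
  grip: 1
  newtons: 40

```text
clock: 15.5
position: [0.6801, 0.1413, 0.177]
ee_rot: [-0.087, 0.996, 0.0, 0.0]
ft_force: [0.0, -0.9, 3.0]
grip_width: 0.622
grasp_force: 43.8
```

```bash
python3 plan.py "[(680,140,250,100),(574,233,250,120)]" 40
```

```text
now [680.1 141.3 177. ] a 99.9 t 15.5
  {"dp":[0,-1,-36],"spin":-0.001}
  {"dp":[0,0,-37],"spin":-0.001}
  ->  [680.3 140.3 250. ] 100.0
  {"dp":[22,27,0],"spin":-0.087}
  {"dp":[20,29,0],"spin":-0.087}
  {"dp":[17,31,0],"spin":-0.087}
  {"dp":[14,33,0],"spin":-0.087}
  ->  [573.9 233.2 250. ] 120.0
```

Call:
arm_command:
  plan:
    - {"dp": [0,0,-36],"spin": 0}
    - {"dp": [0,0,-37],"spin": 0}
    - {"dp": [22,28,0],"spin": 0}
    - {"dp": [22,28,0],"spin": 0}
    - {"dp": [22,28,0],"spin": 0}

```text
clock: 16.0
position: [0.5993, 0.2132, 0.2495]
ee_rot: [-0.086, 0.996, 0.0, -0.0]
ft_force: [0.3, 1.3, -2.3]
grip_width: 0.62
grasp_force: 43.4
```

Call:
arm_command:
  plan:
    - {"dp": [22,28,0],"spin": 0}
    - {"dp": [0,0,0],"spin": 0}
    - {"dp": [0,0,0],"spin": 0}
    - {"dp": [0,0,0],"spin": 0}

```text
clock: 16.4
position: [0.5746, 0.2354, 0.2497]
ee_rot: [-0.086, 0.996, -0.0, 0.0]
ft_force: [-0.2, 0.2, -1.8]
grip_width: 0.615
grasp_force: 43.4
```

```bash
python3 snap.py w6;  python3 plan.py "[(574,235,187,100)]" 40
```

```text
[0.57473935 0.23521172 0.2495964 ] 16.5
now [574.7 235.2 249.6] a 99.8 t 16.5
  {"dp":[0,0,31],"spin":-0.002}
  {"dp":[1,0,32],"spin":-0.002}
  ->  [573.8 235.  186.6] 100.0
```

View pics/w6.png

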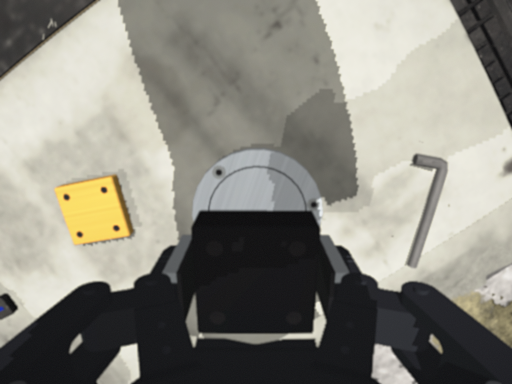

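The black riser (257,270) is held over the round plate, whose visible rim is at (258,148), (194,208) and (320,195). I'll fit its circle.

```bash
python3 - <<'E'
from tri import *
from scipy.optimize import least_squares
w=np.load('pics/w6.npy',allow_pickle=True).item()
P=unproj(w,[(258,148),(194,208),(322,205),(208,172),(300,162),(228,155)],.008)[:,:2]*1000;print(P.round(1))
r=least_squares(lambda c:np.hypot(*(P-c).T)-45,[582,237]);print(r.x,r.fun)
print(unproj(w,[(93,209)],.01)*1000)
E
```

```text
[[536.6 229.7]
 [584.2 193.9]
 [567.3 279.2]
 [557.8 200. ]
 [540.9 258.3]
 [544.4 211.3]]
[581.1134898 237.8178263] [ 0.28055118 -0.95236903 -1.34043047 -0.5663813   0.14827586  0.30345317]
[[596.42131893 125.03874096  10.        ]]
```

Call:
arm_command:
  plan:
    - {"dp": [1,1,30],"spin": 0}
    - {"dp": [0,0,20],"spin": 0}
    - {"dp": [0,0,10],"spin": 0}
    - {"dp": [0,0,2],"spin": 0}
    - {"dp": [0,0,0],"spin": 0}

```text
clock: 17.0
position: [0.5734, 0.2369, 0.1881]
ee_rot: [-0.086, 0.996, -0.0, 0.0]
ft_force: [0.2, 0.2, -0.9]
grip_width: 0.62
grasp_force: 43.3
```

Call:
arm_command:
  plan:
    - {"dp": [0,0,1],"spin": 0}
    - {"dp": [0,0,1],"spin": 0}
    - {"dp": [0,0,0],"spin": 0}

```text
clock: 17.3
position: [0.573, 0.2373, 0.1862]
ee_rot: [-0.086, 0.996, 0.0, 0.0]
ft_force: [0.2, -0.9, -1.1]
grip_width: 0.617
grasp_force: 43.3
```

Call:
arm_command:
  plan:
    - {"dp": [0,0,0],"spin": 0}
    - {"dp": [0,0,0],"spin": 0}
    - {"dp": [0,0,0],"spin": 0}
    - {"dp": [0,0,0],"spin": 0}
    - {"dp": [0,0,0],"spin": 0}
  grip: -1

```text
clock: 17.8
position: [0.5729, 0.2373, 0.1858]
ee_rot: [-0.087, 0.996, 0.0, 0.0]
ft_force: [-0.7, -1.2, -0.6]
grip_width: 1.001
grasp_force: 0.0
```

Call:
arm_command:
  plan:
    - {"dp": [0,0,-15],"spin": 0}
    - {"dp": [0,0,-40],"spin": 0}
    - {"dp": [0,0,-30],"spin": 0}

```text
clock: 18.1
position: [0.5731, 0.2371, 0.2735]
ee_rot: [-0.086, 0.996, 0.0, 0.001]
ft_force: [-0.3, 0.5, 1.1]
grip_width: 1.002
grasp_force: 0.0
```

```bash
python3 plan.py "[(580,123,270,110)]" 40
```

```text
now [573.1 237.1 273.5] a 99.9 t 18.1
  {"dp":[4,-38,1],"spin":-0.059}
  {"dp":[7,-37,1],"spin":-0.059}
  {"dp":[9,-37,2],"spin":-0.059}
  ->  [579.4 123.3 269.5] 110.0
```

Call:
arm_command:
  plan:
    - {"dp": [4,-38,1],"spin": -0.059}
    - {"dp": [7,-37,1],"spin": -0.059}
    - {"dp": [9,-37,2],"spin": -0.059}
    - {"dp": [0,0,0],"spin": 0}
    - {"dp": [0,0,0],"spin": 0}

```text
clock: 18.6
position: [0.5794, 0.1225, 0.2678]
ee_rot: [-0.173, 0.985, 0.0, 0.001]
ft_force: [-0.2, 0.8, 0.4]
grip_width: 0.997
grasp_force: 0.0
```

```bash
python3 snap.py w7; python3 - <<'E'
from seg import *
w=np.load('pics/w7.npy',allow_pickle=True).item();im=cv2.imread('pics/w7.png')
print(rect(im,w,'brass',(.599,.124),.01,60))
E
python3 plan.py "[(600,123.5,190,110),(600,123.5,172,110)]" 40
```

```text
[0.57918497 0.12467355 0.26737116] 18.7
(((597.9852905273438, 122.93768310546875), (45.17496109008789, 43.01953125), 20.3411865234375), 221)
now [579.2 124.7 267.4] a 110.1 t 18.7
  {"dp":[-6,-3,26],"spin":0.001}
  {"dp":[-7,-3,26],"spin":0.001}
  {"dp":[-6,-2,25],"spin":0.001}
  ->  [599.8 123.7 190.4] 109.9
  {"dp":[0,0,18],"spin":-0.001}
  ->  [599.8 123.7 172.4] 110.0
```

View pics/w7.png

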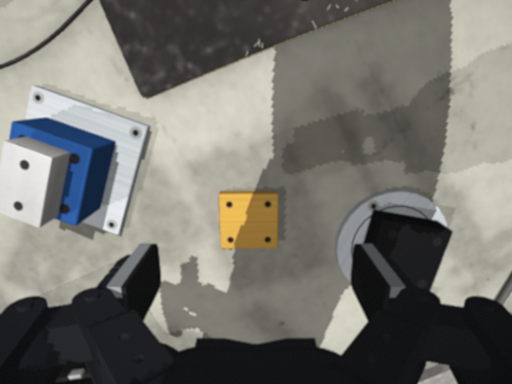

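Brass is at (249,219), square to the fingers. Descending low with the fingers pre-closed, since it is only 10 mm thick.

Call:
arm_command:
  plan:
    - {"dp": [-6,-3,26],"spin": 0}
    - {"dp": [-7,-3,26],"spin": 0}
    - {"dp": [-6,-3,25],"spin": 0}
    - {"dp": [0,0,8],"spin": 0}
    - {"dp": [0,0,5],"spin": 0}
  grip: -0.5

```text
clock: 19.2
position: [0.5998, 0.1226, 0.1762]
ee_rot: [-0.175, 0.985, 0.0, -0.001]
ft_force: [-0.5, -0.2, -0.1]
grip_width: 0.751
grasp_force: 0.0
```

Call:
arm_command:
  plan:
    - {"dp": [0,0,3],"spin": 0}
    - {"dp": [0,0,2],"spin": 0}
    - {"dp": [0,0,0],"spin": 0}

```text
clock: 19.5
position: [0.6002, 0.1218, 0.1724]
ee_rot: [-0.174, 0.985, 0.0, 0.0]
ft_force: [-0.4, 0.3, -0.1]
grip_width: 0.752
grasp_force: 0.0
```

Call:
arm_command:
  plan:
    - {"dp": [0,0,0],"spin": 0}
    - {"dp": [0,0,0],"spin": 0}
    - {"dp": [0,0,0],"spin": 0}
  grip: -0.2

```text
clock: 19.8
position: [0.6002, 0.1216, 0.172]
ee_rot: [-0.174, 0.985, 0.0, 0.0]
ft_force: [0.2, 0.1, -0.2]
grip_width: 0.603
grasp_force: 0.0
```

Call:
arm_command:
  plan:
    - {"dp": [0,0,1],"spin": 0}
    - {"dp": [0,0,1],"spin": 0}

```text
clock: 20.0
position: [0.6002, 0.1215, 0.1702]
ee_rot: [-0.174, 0.985, 0.0, 0.0]
ft_force: [-6.5, -0.5, 15.7]
grip_width: 0.601
grasp_force: 8.0
```

Call:
arm_command:
  plan:
    - {"dp": [0,0,0],"spin": 0}
    - {"dp": [0,0,0],"spin": 0}
    - {"dp": [0,0,0],"spin": 0}
    - {"dp": [0,0,0],"spin": 0}
  grip: 1
  newtons: 40

```text
clock: 20.4
position: [0.601, 0.1217, 0.1717]
ee_rot: [-0.174, 0.985, 0.0, 0.001]
ft_force: [-3.2, 0.2, 16.5]
grip_width: 0.503
grasp_force: 49.7
```

Call:
arm_command:
  plan:
    - {"dp": [0,0,-20],"spin": 0}
    - {"dp": [0,0,-35],"spin": 0}
    - {"dp": [0,0,-35],"spin": 0}

```text
clock: 20.7
position: [0.5997, 0.1214, 0.26]
ee_rot: [-0.174, 0.985, -0.0, -0.001]
ft_force: [0.8, -0.9, -1.6]
grip_width: 0.503
grasp_force: 42.2
```

```bash
python3 plan.py "[(581,237.5,262,100)]" 40; python3 - <<'E'
from h import *
w=np.load('pics/w7.npy',allow_pickle=True).item()
C=unproj(w,[(370,214),(450,228),(437,288)],.03)*1000;print(C.round(1),(C[0]+C[2])/2)
E
```

```text
now [599.7 121.4 260. ] a 110.1 t 20.7
  {"dp":[-7,38,-1],"spin":0.059}
  {"dp":[-5,39,-1],"spin":0.059}
  {"dp":[-3,39,0],"spin":0.059}
  ->  [580.7 237.  262. ] 99.9
[[558.5 196.9  30. ]
 [548.6 256.2  30. ]
 [594.5 271.7  30. ]] [576.53655823 234.30512121  30.        ]
```

Call:
arm_command:
  plan:
    - {"dp": [-7,38,-1],"spin": 0.059}
    - {"dp": [-5,39,-1],"spin": 0.059}
    - {"dp": [-3,39,0],"spin": 0.059}
    - {"dp": [0,0,0],"spin": 0}
    - {"dp": [0,0,0],"spin": 0}

```text
clock: 21.2
position: [0.5806, 0.2382, 0.2611]
ee_rot: [-0.088, 0.996, -0.0, -0.0]
ft_force: [-0.3, -0.9, -1.2]
grip_width: 0.502
grasp_force: 42.2
```

```bash
python3 snap.py w8; python3 plan.py "[(581,238,204,100)]" 60; python3 - <<'E'
import cv2
a=cv2.imread('pics/w8.png')[90:384];t=cv2.imread('pics/w8t.png')[150:230,145:255]
import numpy as np
im=np.zeros((594,512,3),np.uint8);im[:294]=a;im[294:]=np.pad(cv2.resize(t,(412,300)),((0,0),(0,100),(0,0)));cv2.imwrite('pics/m8.png',im)
E
```

```text
[0.5814074  0.23579721 0.26140722] 21.3
now [581.4 235.8 261.4] a 99.9 t 21.3
  {"dp":[0,2,57],"spin":-0.002}
  ->  [581.1 237.8 204.4] 100.0
```

View pics/m8.png

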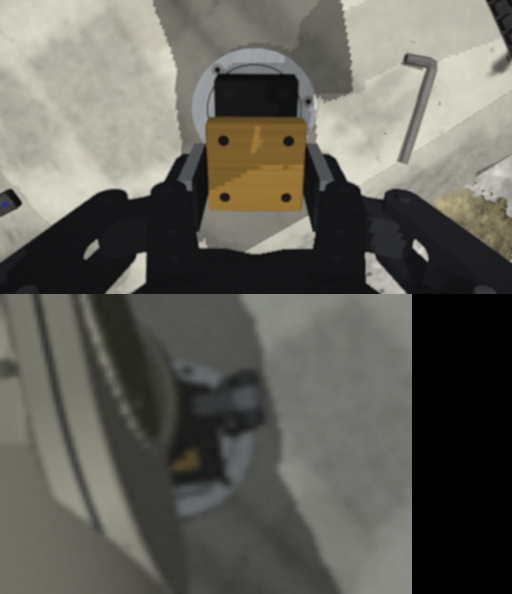

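Brass (256,255 in the full frame) is held flat over the black riser, whose near edge spans columns 215–297 near row 170. Verifying.

```bash
python3 - <<'E'
from h import *
w=np.load('pics/w8.npy',allow_pickle=True).item();im=cv2.imread('pics/w8.png')
print([int(v) for v in im[150:195,235:275].max(2).mean(1)])
for z,r in((.030,170),(.03,173),(.008,164)):
  print((unproj(w,[(215,r),(297,r)],z)*1000).mean(0).round(1))
# brass dots in hand vs TCP
C=unproj(w,[(223,231),(289,231),(286,288),(224,288)],.262-.1717+.01)*1000;print(C.mean(0),manip.get_obs()['position'])
E
```

```text
[161, 158, 145, 124, 106, 102, 106, 112, 118, 122, 126, 126, 119, 93, 50, 17, 11, 13, 14, 15, 19, 21, 22, 22, 22, 22, 22, 22, 22, 22, 22, 22, 22, 22, 22, 22, 22, 22, 22, 22, 22, 22, 23, 23, 23]
[554.6 233.2  30. ]
[556.5 233.6  30. ]
[555.1 233.4   8. ]
[579.61631671 237.22636633 100.3       ] [0.5814074  0.23579721 0.26140722]
```

Call:
arm_command:
  plan:
    - {"dp": [-1,1,30],"spin": 0}
    - {"dp": [0,0,18],"spin": 0}
    - {"dp": [0,0,6],"spin": 0}
    - {"dp": [0,0,3],"spin": 0}
    - {"dp": [0,0,0],"spin": 0}

```text
clock: 21.8
position: [0.5824, 0.2377, 0.2052]
ee_rot: [-0.086, 0.996, 0.0, 0.0]
ft_force: [0.1, 0.8, -1.1]
grip_width: 0.503
grasp_force: 42.1
```

Call:
arm_command:
  plan:
    - {"dp": [0,0,1],"spin": 0}
    - {"dp": [0,0,1],"spin": 0}
    - {"dp": [0,0,0],"spin": 0}

```text
clock: 22.1
position: [0.5821, 0.2383, 0.2031]
ee_rot: [-0.087, 0.996, 0.0, 0.0]
ft_force: [0.0, -0.5, -1.2]
grip_width: 0.499
grasp_force: 42.1
```

Call:
arm_command:
  plan:
    - {"dp": [0,0,1],"spin": 0}
    - {"dp": [0,0,0],"spin": 0}

```text
clock: 22.3
position: [0.5821, 0.2383, 0.2018]
ee_rot: [-0.087, 0.996, 0.0, 0.0]
ft_force: [0.2, -0.3, -0.9]
grip_width: 0.499
grasp_force: 42.6
```

Call:
arm_command:
  plan:
    - {"dp": [0,0,0],"spin": 0}
    - {"dp": [0,0,0],"spin": 0}
    - {"dp": [0,0,0],"spin": 0}
    - {"dp": [0,0,0],"spin": 0}
  grip: -0.6

```text
clock: 22.7
position: [0.582, 0.2383, 0.2018]
ee_rot: [-0.086, 0.996, 0.0, 0.0]
ft_force: [-0.2, 0.1, 0.3]
grip_width: 0.799
grasp_force: 0.0
```

Call:
arm_command:
  plan:
    - {"dp": [0,0,-15],"spin": 0}
    - {"dp": [0,0,-40],"spin": 0}
    - {"dp": [0,0,-45],"spin": 0}

```text
clock: 23.0
position: [0.5816, 0.238, 0.3029]
ee_rot: [-0.086, 0.996, -0.0, -0.001]
ft_force: [0.9, 0.8, 0.3]
grip_width: 0.799
grasp_force: 0.0
```

```bash
python3 plan.py "[(500,-80,300,90)]" 45
```

```text
now [581.6 238.  302.9] a 99.9 t 23.0
  {"dp":[17,-37,0],"spin":0.022}
  {"dp":[16,-38,0],"spin":0.022}
  {"dp":[15,-38,0],"spin":0.022}
  {"dp":[14,-38,1],"spin":0.022}
  {"dp":[14,-39,0],"spin":0.022}
  {"dp":[13,-39,1],"spin":0.022}
  {"dp":[12,-40,0],"spin":0.022}
  {"dp":[10,-39,1],"spin":0.022}
  ->  [500.5 -79.7 299.9] 89.8
```

Call:
arm_command:
  plan:
    - {"dp": [17,-37,0],"spin": 0.022}
    - {"dp": [16,-38,0],"spin": 0.022}
    - {"dp": [15,-38,0],"spin": 0.022}
    - {"dp": [14,-38,0],"spin": 0.022}
    - {"dp": [14,-39,0],"spin": 0.022}

```text
clock: 23.5
position: [0.5306, 0.0383, 0.303]
ee_rot: [-0.031, 1.0, 0.0, 0.001]
ft_force: [1.1, -0.9, -0.3]
grip_width: 0.801
grasp_force: 0.0
```

Call:
arm_command:
  plan:
    - {"dp": [13,-39,1],"spin": 0.022}
    - {"dp": [12,-40,1],"spin": 0.022}
    - {"dp": [10,-39,1],"spin": 0.022}
    - {"dp": [0,0,0],"spin": 0}
    - {"dp": [0,0,0],"spin": 0}

```text
clock: 24.0
position: [0.5009, -0.0803, 0.2997]
ee_rot: [0.002, 1.0, 0.0, 0.001]
ft_force: [-1.3, 0.2, 0.4]
grip_width: 0.8
grasp_force: 0.0
```

```bash
python3 snap.py w9; python3 - <<'E'
from seg import *
w=np.load('pics/w9.npy',allow_pickle=True).item();im=cv2.imread('pics/w9.png')
print(rect(im,w,'cream',(.511,-.11),.025,50), proj(w,[.511,-.11,.025]))
for d in finder.find_in('wrist','bush'):print(d)
a=np.zeros((384,796,3),np.uint8);a[:,:512]=im;a[:284,512:]=cv2.resize(cv2.imread('pics/w9t.png')[140:240,150:250],(284,284));cv2.imwrite('pics/m9.png',a)
E
python3 plan.py "[(511,-110,178,90)]" 30
```

```text
[ 0.50130486 -0.07851518  0.29928148] 24.1
(((508.4025573730469, -108.87371063232422), (24.08732795715332, 26.81642723083496), 62.035987854003906), 91) [[217.97747412 203.32762411]]
{'position': [0.5092, -0.11, 0.0243], 'score': 0.94}
now [501.4 -78.3 299.1] a 90.0 t 24.15
  {"dp":[-2,-6,24],"spin":-0}
  {"dp":[-2,-6,24],"spin":-0}
  {"dp":[-2,-7,24],"spin":-0}
  {"dp":[-2,-6,25],"spin":-0}
  {"dp":[-2,-7,24],"spin":-0}
  ->  [ 511.3 -110.3  178.1] 90.0
```

View pics/m9.png

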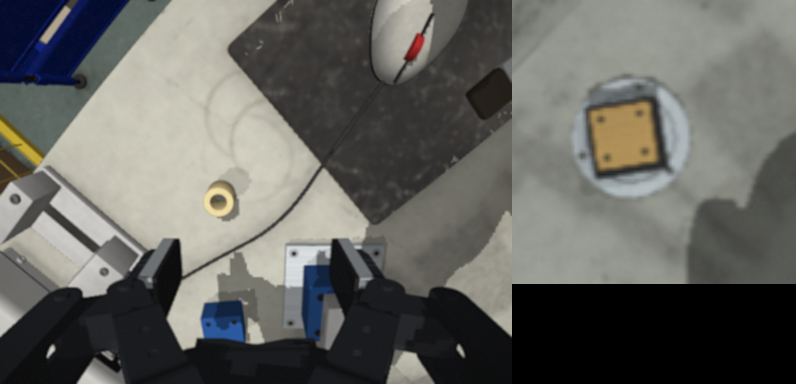

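The inset shows brass centred on black on the round plate. The bush is at (219,200), and the cable passes right of it at (290,205), so I narrow the opening.

Call:
arm_command:
  plan:
    - {"dp": [-2,-7,24],"spin": 0}
    - {"dp": [-2,-7,24],"spin": 0}
    - {"dp": [-2,-7,24],"spin": 0}
    - {"dp": [-2,-7,20],"spin": 0}
    - {"dp": [-1,-4,15],"spin": 0}
  grip: -0.2

```text
clock: 24.65
position: [0.5101, -0.1108, 0.1904]
ee_rot: [0.001, 1.0, 0.0, -0.001]
ft_force: [-0.3, 0.2, 0.2]
grip_width: 0.595
grasp_force: 0.0
```

Call:
arm_command:
  plan:
    - {"dp": [0,0,8],"spin": 0}
    - {"dp": [0,0,4],"spin": 0}
    - {"dp": [0,0,0],"spin": 0}

```text
clock: 24.95
position: [0.51, -0.1109, 0.1797]
ee_rot: [0.001, 1.0, 0.0, -0.0]
ft_force: [0.2, -0.3, 0.2]
grip_width: 0.598
grasp_force: 0.0
```

Call:
arm_command:
  plan:
    - {"dp": [0,0,0],"spin": 0}
    - {"dp": [0,0,0],"spin": 0}
    - {"dp": [0,0,0],"spin": 0}
    - {"dp": [0,0,0],"spin": 0}
    - {"dp": [0,0,0],"spin": 0}
  grip: 1
  newtons: 40

```text
clock: 25.45
position: [0.5102, -0.1113, 0.1806]
ee_rot: [0.001, 1.0, 0.0, 0.001]
ft_force: [-1.4, 0.5, 5.5]
grip_width: 0.255
grasp_force: 39.0
```

```bash
python3 plan.py "[(510,-110,300,90),(582,238,300,100)]" 45
```

```text
now [ 510.2 -111.3  180.6] a 89.9 t 25.45
  {"dp":[0,0,-40],"spin":-0.001}
  {"dp":[0,1,-40],"spin":-0.001}
  {"dp":[0,0,-39],"spin":-0.001}
  ->  [ 510.2 -110.3  299.6] 90.0
  {"dp":[-9,44,0],"spin":-0.022}
  {"dp":[-10,43,0],"spin":-0.022}
  {"dp":[-11,43,0],"spin":-0.022}
  {"dp":[-12,43,0],"spin":-0.022}
  {"dp":[-13,43,0],"spin":-0.022}
  {"dp":[-14,42,0],"spin":-0.022}
  {"dp":[-14,42,0],"spin":-0.022}
  {"dp":[-15,41,0],"spin":-0.022}
  ->  [581.7 237.7 299.6] 100.1
```

Call:
arm_command:
  plan:
    - {"dp": [0,0,-40],"spin": 0}
    - {"dp": [0,0,-40],"spin": 0}
    - {"dp": [0,0,-39],"spin": 0}
    - {"dp": [-9,44,0],"spin": -0.022}
    - {"dp": [-10,43,0],"spin": -0.022}

```text
clock: 25.95
position: [0.5286, -0.0242, 0.3008]
ee_rot: [-0.019, 1.0, 0.001, 0.002]
ft_force: [1.4, 1.7, -1.0]
grip_width: 0.258
grasp_force: 39.8
```

Call:
arm_command:
  plan:
    - {"dp": [-11,43,0],"spin": -0.022}
    - {"dp": [-12,43,0],"spin": -0.022}
    - {"dp": [-13,43,0],"spin": -0.022}
    - {"dp": [-14,42,0],"spin": -0.022}
    - {"dp": [-14,42,0],"spin": -0.022}

```text
clock: 26.45
position: [0.5739, 0.1953, 0.2992]
ee_rot: [-0.076, 0.997, 0.0, 0.0]
ft_force: [1.0, 0.3, -0.7]
grip_width: 0.254
grasp_force: 39.8
```

Call:
arm_command:
  plan:
    - {"dp": [-15,41,0],"spin": -0.022}
    - {"dp": [0,0,0],"spin": 0}
    - {"dp": [0,0,0],"spin": 0}
    - {"dp": [0,0,0],"spin": 0}

```text
clock: 26.85
position: [0.5826, 0.235, 0.2989]
ee_rot: [-0.086, 0.996, -0.0, 0.0]
ft_force: [-0.2, -0.6, -0.6]
grip_width: 0.257
grasp_force: 39.8
```

```bash
python3 snap.py w10; python3 - <<'E'
from seg import *
w=np.load('pics/w10.npy',allow_pickle=True).item();im=cv2.imread('pics/w10.png')
a=np.zeros((384,796,3),np.uint8);a[:,:512]=im;t=cv2.imread('pics/w9t.png');a[:284,512:]=cv2.resize(t[140:240,150:250],(284,284));cv2.imwrite('pics/w10.png',a[:, :512])
print(rect(t,par('top'),'brass',(.582,.238),.04,20))
E
python3 plan.py "[(582,238,224,100)]" 30
```

```text
[0.58267515 0.23476306 0.29905185] 26.95
(((582.9521484375, 237.40011596679688), (43.27473449707031, 44.594932556152344), 9.54549789428711), 78)
now [582.7 234.8 299.1] a 99.8 t 26.95
  {"dp":[0,1,25],"spin":-0.001}
  {"dp":[0,1,25],"spin":-0.001}
  {"dp":[0,1,25],"spin":-0.001}
  ->  [582.2 237.7 224.1] 100.0
```

View pics/w10.png

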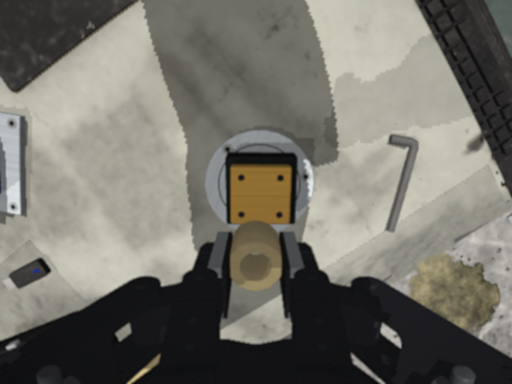

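The bush (256,255) is upright in the pads and brass (260,195) is centred below. Lowering with a +3 mm y shift.

Call:
arm_command:
  plan:
    - {"dp": [0,1,25],"spin": 0}
    - {"dp": [0,1,25],"spin": 0}
    - {"dp": [0,1,18],"spin": 0}
    - {"dp": [0,0,6],"spin": 0}
    - {"dp": [0,0,0],"spin": 0}

```text
clock: 27.45
position: [0.5819, 0.2384, 0.2244]
ee_rot: [-0.086, 0.996, -0.0, -0.0]
ft_force: [-0.6, 0.5, -0.7]
grip_width: 0.251
grasp_force: 39.8
```

Call:
arm_command:
  plan:
    - {"dp": [0,0,1],"spin": 0}
    - {"dp": [0,0,1],"spin": 0}
    - {"dp": [0,0,0],"spin": 0}

```text
clock: 27.75
position: [0.5822, 0.2392, 0.2235]
ee_rot: [-0.086, 0.996, 0.0, 0.001]
ft_force: [-0.5, -0.4, -0.8]
grip_width: 0.256
grasp_force: 39.8
```

Call:
arm_command:
  plan:
    - {"dp": [0,-1,1],"spin": 0}
    - {"dp": [0,0,1],"spin": 0}
    - {"dp": [0,0,0],"spin": 0}

```text
clock: 28.05
position: [0.5822, 0.2381, 0.2207]
ee_rot: [-0.086, 0.996, -0.0, 0.0]
ft_force: [0.7, 0.0, -0.8]
grip_width: 0.26
grasp_force: 39.8
```

Call:
arm_command:
  plan:
    - {"dp": [0,0,1],"spin": 0}
    - {"dp": [0,0,0],"spin": 0}

```text
clock: 28.25
position: [0.5823, 0.2381, 0.2206]
ee_rot: [-0.086, 0.996, 0.0, 0.0]
ft_force: [-4.1, -1.2, 7.7]
grip_width: 0.259
grasp_force: 40.7
```

Contact, at the expected height. Release partway, rise and back off.

Call:
arm_command:
  plan:
    - {"dp": [0,0,0],"spin": 0}
    - {"dp": [0,0,0],"spin": 0}
    - {"dp": [0,0,0],"spin": 0}
    - {"dp": [0,0,0],"spin": 0}
  grip: -0.4

```text
clock: 28.65
position: [0.5821, 0.2382, 0.2196]
ee_rot: [-0.087, 0.996, -0.0, -0.0]
ft_force: [-0.6, 0.3, 0.2]
grip_width: 0.702
grasp_force: 0.0
```

Call:
arm_command:
  plan:
    - {"dp": [0,0,-15],"spin": 0}
    - {"dp": [0,0,-40],"spin": 0}
    - {"dp": [0,0,-45],"spin": 0}
    - {"dp": [35,0,-10],"spin": 0}
    - {"dp": [35,-10,0],"spin": 0}

```text
clock: 29.15
position: [0.5149, 0.2171, 0.3331]
ee_rot: [-0.087, 0.996, 0.001, 0.002]
ft_force: [-1.1, -0.3, -0.6]
grip_width: 0.7
grasp_force: 0.0
```

Call:
arm_command:
  plan:
    - {"dp": [30,-30,0],"spin": 0}
    - {"dp": [0,-40,0],"spin": 0}
    - {"dp": [0,0,0],"spin": 0}
    - {"dp": [0,0,0],"spin": 0}

```text
clock: 29.55
position: [0.4977, 0.1413, 0.3309]
ee_rot: [-0.085, 0.996, 0.001, 0.001]
ft_force: [-0.2, 0.8, 0.0]
grip_width: 0.7
grasp_force: 0.0
```

```bash
python3 - <<'E'
from seg import *
im=viewer.camera('wrist');t=viewer.camera('top');s=viewer.camera('scene')
for n,x in (('top','bush'),('scene','bush'),('scene','brass_spacer'),('scene','block'),('top','block'),('scene','hex_key'),('scene','usb_stick')):
    for d in finder.find_in(n,x)[:1]:print(n,x,d)
a=np.zeros((576,800,3),np.uint8)
a[:288,:400]=cv2.resize(im,(400,288))[:288]; a[:288,400:]=cv2.resize(t[100:244,150:350],(400,288)); a[288:,:]=cv2.resize(s[130:274,170:370],(800,576))[0:288]
cv2.imwrite('pics/f.png',a)
E
```

```text
top bush {'position': [0.5815, 0.2329, 0.0662], 'score': 0.55}
scene bush {'position': [0.5782, 0.2365, 0.0617], 'score': 0.44}
scene brass_spacer {'position': [0.5709, 0.2276, 0.0382], 'score': 0.81}
scene block {'position': [0.5941, -0.0132, 0.0679], 'score': 0.6}
top block {'position': [0.6002, -0.0125, 0.0676], 'score': 0.69}
scene hex_key {'position': [0.5504, 0.3608, 0.0042], 'score': 0.44}
scene usb_stick {'position': [0.7019, 0.0333, 0.007], 'score': 0.71}
```

View pics/f.png

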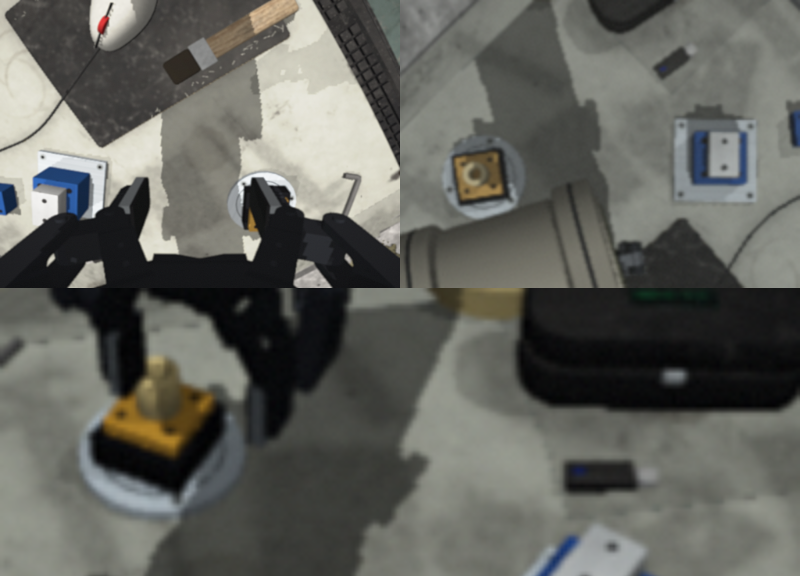

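Both stacks stand free and centred: the bush is at (476,172) on brass, the block at (724,155) on blue. The bystanders have not moved.

```bash
python3 -c "
from workcell import manip
print(manip.hand_in())"
```

```text
the job is handed in; nothing more can be done
None
```

I built both stacks centred and left them standing free, left the hex key and USB stick in place, and handed the job in after about 30 s of robot time; `hand_in` returned no verdict.

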